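# Take the loose aerator out of the parts tin and sort it

### The arm

A 6-joint arm with a two-finger parallel gripper is mounted at the origin on a cart in front of the work surface, level with it; the furniture and walls round the work are solid. World frame = base frame: x ahead of the robot, y to its left, z up, the work surface at z = 0. Lengths are in mm, angles in degrees, forces in N, time in s.
With the tool pointing down it reaches from about 425 to 1125 mm from the base axis. Payload 14.9 kg.
Tool frame: the origin (TCP) lies between the finger pads; the fingertips stand arm.finger_overhang ahead of it and the grasp point (between the pads) is the TCP (arm.finger_overhang is the distance from the TCP to the fingertips, in mm); z points along the fingers, y is the direction in which the jaws open and shut (so a half turn about z gives the same grasp; the last joint's range is limited). The gripper opens to 91 mm and grips with 3 to 60 N. Pads are 32 mm wide; open, the fingers measure 118 mm over their backs; the gripper's body (76 mm by 178 mm) begins 60 mm behind the grasp point.
Start: joints at [-77.08, 21.709, 99.362, -0, 58.929, -1.908], TCP at [179.139, -676.703, 232.932] pointing down, gripper open.
Joint ranges: [-158.91, 158.91], [-42.39, 125.64], [0.06, 152.35], [-60.88, 240.88], [17.5, 164.5], [-176.32, 176.32]. Speed limits (degrees/s): [108.29, 108.29, 136.94, 180, 180, 180].

### API

Orientations are given as a 3x3 rotation matrix whose columns are the frame's x, y, z axes.
In Python, from rig import readout, read_camera, order, arm gives the robot as it stands.
- The arm moves only by the tool apply_moves, never from a script. Its argument "steps" is a list of rows, each a list of 3 entries, a list of its own where there are three numbers: the shift along the tool's x, y, z in m, then the turn, a rotation vector about the tool's x, y, z in rad, then the gripper command: -1 is shut, 1 is fully open, values between are in proportion. In form: [[[tx, ty, tz], [rx, ry, rz], jaw], ...]. A call has 1 to 5 rows; each row is the pose to reach, as a shift and turn from the pose commanded when the call began, along the tool's axes at that moment; what a row does not reach only later rows make up. A row lasts 1/12 s, in which the tool goes at most 41.7 mm and 7.16 degrees, less where a joint would pass 70% of its speed; a pose out of reach is approached as far as the arm can. A call with a gripper value outside its range is refused whole. The fingers move at their own pace and stop on an object; "squeeze" is the grip in N (left out, the last holds). Time passes only in rows, so rows that repeat a pose let the fingers close. It gives the time, the measured TCP pose, the force and the opening at its end, in the units of the state.
- readout.get_state(): the state, without advancing time (a new reading comes with each control period).
- read_camera(name): name is "side" or "top" or "wrist"; returns a dict with "image" (400x640x3 uint8, red, green, blue), "fx", "fy", "cx", "cy" (pixels), "rvec" (rotation vector, rad) and "tvec" (3), from world to camera coordinates, as OpenCV has them. Camera axes: x right, y down, z forward; pixel columns grow to the right and rows downward; lengths in mm; the calibration is good to about 2 mm. The wrist camera is an equidistant fisheye: a pixel r from the principal point sees the ray r / f radians off the axis. A picture is of the moment at which its call begins. There is no depth.
- order.close_job(): hands the job in, once; it reports no verdict.
The state is a dict: "time_s": time; "joints": joint angles; "joint_vel": joint speeds; "joint_efforts": joint torques, N m; "position": TCP position; "orientation": TCP orientation; "contact_force": force on the tool from outside, world axes, zero at the start; "wrist_torque": the same for the moment, N m; "grip_width": opening from 0.0 (shut) to 1.0 (fully open).
Only numpy, scipy, OpenCV 4.12 (cv2) and the standard library are available. Lean on these libraries where they do the work, as an engineer would, in place of code of your own. Each camera call takes 0.05 s, during which the arm holds its last target.

### The job

One loose part is left on the floor of the deep steel parts tin: a tap aerator, standing among two hex frames that are fixed to the floor. Take it out and stand it upright in the shallow two-compartment tray, in the same compartment as the aerator that is already there (the other compartment holds a loose hex frame). Set it down rather than dropping it, and do not push the aerator already in the tray away.

Things in the scene. Friction and masses are not known exactly. Their poses are not given: they have to be found in the camera images.
- loose_aerator: the loose part: a round metal tap aerator, 26 mm across at its upper rim, 18 mm tall, 30 g, standing thread down on the floor of the tin (grip it across its diameter, at the rim or lower). Origin at the centre of its underside, z up along its axis.
- tin: deep open dark steel tin, fixed, 186 (x) x 226 (y) x 45 mm tall, walls and floor 3 mm thick. Origin: centre of its underside, z up. Along its y, about 66 mm apart in any order, stand the loose aerator and two pale hexagonal frames (29 x 26 x 12 mm tall) fixed to the floor; each is up to 32 mm off the middle in x. Along the tin's x at least 40 mm are free on both sides of the aerator.
- tray: shallow open dark steel tray, fixed, 190 (x) x 134 (y) x 15 mm tall, walls and floor 3 mm thick. Origin: centre of its underside, z up. A wall at x = 0, as tall as the rest, makes two compartments (+x and -x), each 90 x 128 mm inside. One holds an aerator, the other a pale hexagonal frame (29 x 26 x 12 mm tall), both at y about -36 mm: the +y half of each is free.
- tray_aerator: the aerator already in the tray, alike in shape and size to the loose one, standing loose in one of the two compartments (x about +47 or -47 mm in the tray's frame). Origin at the centre of its underside, z up.
Not all that is in view belongs to the job. There is more than one size of the tray; the one meant has the size given above.

How it is judged:
By the outcome, as a careful person would: the job done as asked, in the order asked, and still so for the second after the job is handed in, with the robot touching nothing.
It also fails if it takes over 43 s, if anything falls off the work surface, if the arm or the gripper's body presses on something with over 40 N, if the wrist force passes 120 N, or if a joint passes its speed limit or range.

## Working session

There is one attempt and no reset: what is moved stays moved. The work goes in short steps, Python scripts to look and compute and a tool call to move; the robot and the scene stay as the last step left them, time stands still between calls to the robot, and variables do not carry over. Pictures are saved under pics/ and viewed, and the job is handed in when it is done.

Besides the shell and the picture viewer there is one more tool, called after "Request:" by a JSON object that holds its "api" and its "payload", one argument or row to a line. apply_moves: Moves the arm, as the interface text tells. Its arguments: {"type":"object","properties":{"steps":{"type":"array"},"squeeze":{"type":"number"}},"required":["steps"]}

```bash
mkdir -p pics; ls
python3 - <<'E'
from rig import readout, read_camera, order, arm
import cv2
s=readout.get_state();print(s)
print([ (a,getattr(arm,a)) for a in dir(arm) if a[0]!='_'])
for n in("side","top","wrist"):
    d=read_camera(n);cv2.imwrite(f"pics/{n}0.png",d["image"][:,:,::-1]);print(n,{k:v for k,v in d.items() if k!="image"})
E
```

```text
pics
{'time_s': 0.0, 'joints': array([-7.70784099e+01,  2.17399003e+01,  9.93950390e+01, -3.45164475e-04,
        5.89277799e+01, -1.90794852e+00]), 'joint_vel': array([-0.04752632, -0.07578224,  0.12689148,  0.01953556,  0.04827638,
       -0.06522895]), 'joint_efforts': array([ 3.48720700e-03, -7.63714600e+01, -4.34366870e+01,  6.52096770e-02,
        4.25118743e-02, -9.66166795e-05]), 'position': array([ 179.0715659 , -676.32581269,  232.27626147]), 'orientation': array([[ 9.66690773e-01,  2.55947038e-01, -2.49813576e-04],
       [ 2.55947158e-01, -9.66690186e-01,  1.06578315e-03],
       [ 3.12917085e-05, -1.09422181e-03, -9.99999401e-01]]), 'contact_force': array([-0.1575175, -0.5942803, -1.0987803]), 'wrist_torque': array([0.049168  , 0.00408799, 0.03246542]), 'grip_width': 1.001200401075595}
[('PlanningError', <class 'rig.PlanningError'>), ('finger_overhang', 19.0)]
side {'fx': 505.2761864396421, 'fy': 505.2761864396421, 'cx': 320.77322929683027, 'cy': 201.39595951183722, 'rvec': array([ 0.37434895, -2.64662777,  1.39918391]), 'tvec': array([ 446.78538876,  112.64287915, 1252.74159998])}
top {'fx': 399.61084953746257, 'fy': 399.61084953746257, 'cx': 318.0696712707052, 'cy': 200.51474813193187, 'rvec': array([ 2.16892631, -2.16620798,  0.11762579]), 'tvec': array([ -28.16432907,  500.85590413, 1315.84601825])}
wrist {'fx': 309.70691628693146, 'fy': 309.70691628693146, 'cx': 317.8924576057421, 'cy': 199.82396665357643, 'rvec': array([-2.3228681 ,  1.78716386,  0.23033808]), 'tvec': array([-699.05322081,  -27.74528338,  389.86109034])}
```

View pics/top0.png

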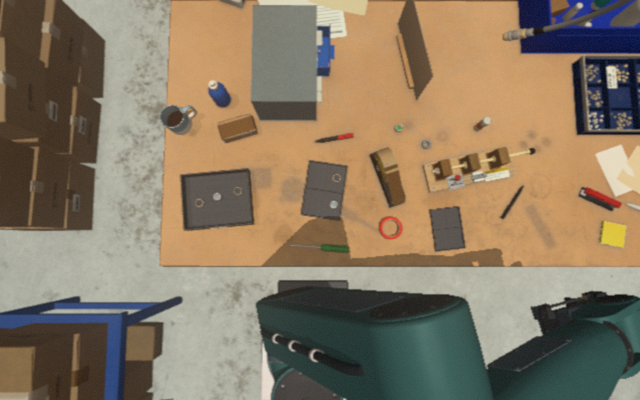

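View pics/side0.png

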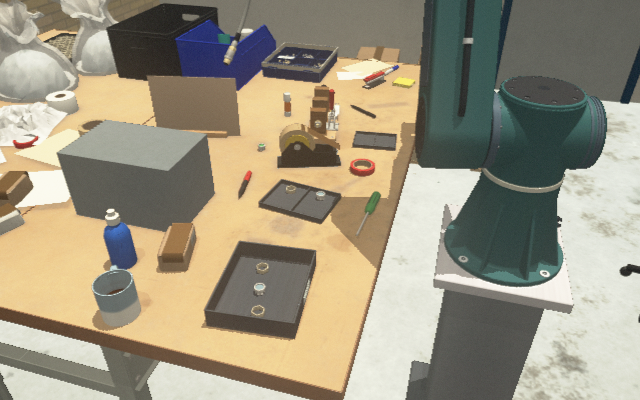

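View pics/wrist0.png

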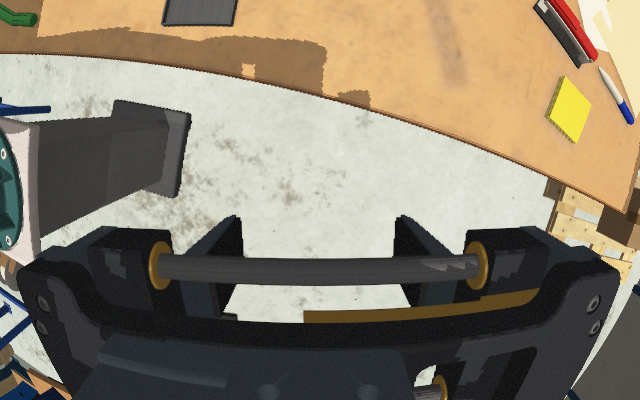

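The top view shows the tin around (217,199), with a shiny aerator in the middle near (217,197) and frames at about (199,203) and (237,190). The tray is around (325,190), with its aerator at about (333,204) and its frame at about (335,177). I'll enlarge these areas.

Run:
```python
import cv2
for n,x0,y0,w,h,k in(("top",170,150,190,90,4),("side",200,165,150,170,3.5)):
    a=cv2.imread(f"pics/{n}0.png")[y0:y0+h,x0:x0+w]
    cv2.imwrite(f"pics/{n}0c.png",cv2.resize(a,None,fx=k,fy=k,interpolation=cv2.INTER_CUBIC))
```

```text
(no output)
```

View pics/top0c.png

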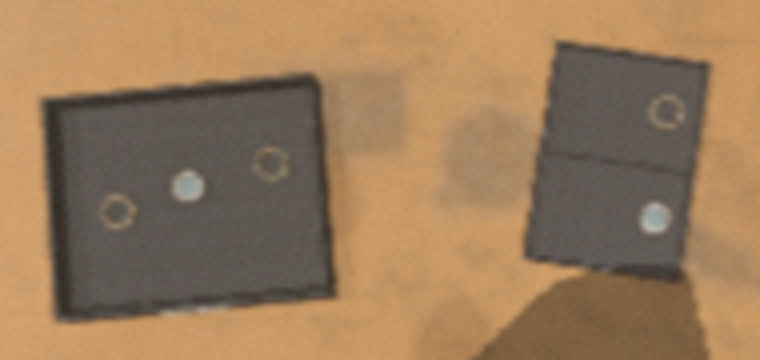

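View pics/side0c.png

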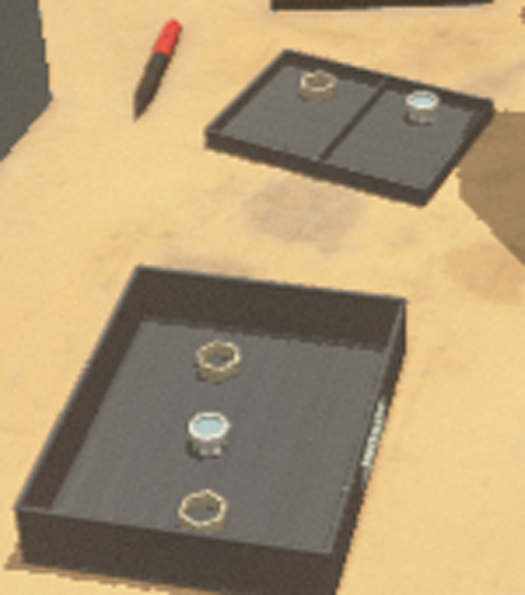

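```bash
cat > h.py <<'E'
import numpy as np, cv2
from rig import readout, read_camera, order, arm
def ray(c,u,v):
    R=cv2.Rodrigues(np.array(c["rvec"]))[0]; t=np.array(c["tvec"])
    x=(u-c["cx"])/c["fx"];y=(v-c["cy"])/c["fy"]
    if c.get("fish"):
        th=np.hypot(x,y); k=np.sin(th)/th if th>0 else 1; d=np.array([x*k,y*k,np.cos(th)])
    else: d=np.array([x,y,1.])
    return -R.T@t, R.T@d
def onz(c,u,v,z):
    o,d=ray(c,u,v); return o+d*(z-o[2])/d[2]
def cam(n):
    d=read_camera(n); d["fish"]=n=="wrist"; return d
def crop(k,x0,y0,u,v): return (u+.5)/k-.5+x0,(v+.5)/k-.5+y0
E
python3 - <<'E'
from h import *
np.set_printoptions(precision=1,suppress=True)
T=cam("top");S=cam("side")
t=lambda u,v,z:onz(T,*crop(4,170,150,u,v),z)[:2]
s=lambda u,v,z:onz(S,*crop(3.5,200,165,u,v),z)[:2]
print("loose",t(188,185,21),s(209,425,21))
print("trayaer",t(655,218,21),s(423,101,21))
print("trayframe",t(667,112,15),s(318,79,15))
print("frames",t(117,211,15),t(270,163,15),s(203,505,15),s(218,356,15))
for nm,c,sc,z in(("tin",[(42,99),(316,76),(334,297),(58,320)],[(16,508),(138,267),(406,299),(334,551)],45),("tray",[(558,42),(710,64),(683,282),(526,258)],[(206,130),(284,50),(493,100),(425,193)],15)):
    for f,cc in((t,c),(s,sc)):
        P=np.array([f(*p,z) for p in cc]);print(nm,P.tolist(),"ctr",P.mean(0),"sides",np.linalg.norm(P-np.roll(P,-1,0),axis=1),[np.degrees(np.arctan2(*(P[(i+1)%4]-P[i])[::-1])) for i in range(4)])
E
```

```text
loose [516.8 315. ] [513.8 317. ]
trayaer [489.3 -79.2] [486.6 -73.6]
trayframe [580.7 -89.9] [580.3 -89.5]
frames [495.3 376. ] [536.4 247.5] [494.7 375.8] [534.8 249.2]
tin [[585.9767190106343, 432.60662015177905], [605.7736524663873, 204.6392030646292], [421.3045630046539, 186.21112497025553], [402.1394000029913, 412.518462212746]] ctr [503.8 309. ] sides [228.8 185.4 227.1 184.9] [np.float64(-85.0368248336866), np.float64(-174.2951978417394), np.float64(94.84062572036515), np.float64(6.2360475988301145)]
tin [[583.9750846640715, 434.0922162128801], [605.4136941946781, 211.49943400907978], [422.1896898333115, 192.86432779334962], [398.9800829690731, 413.9611412596636]] ctr [502.6 313.1] sides [223.6 184.2 222.3 186.1] [np.float64(-84.4986323926074), np.float64(-174.1926056041634), np.float64(95.99266819183349), np.float64(6.210464387213149)]
tray [[641.2694114091482, 3.2468827244386844], [622.3400718323326, -126.83719043430735], [435.7463274186062, -102.84561435648604], [455.84798478565267, 29.604740799158503]] ctr [538.8 -49.2] sides [131.5 188.1 134.  187.3] [np.float64(-98.27935196689494), np.float64(172.67330583263933), np.float64(81.37021912115222), np.float64(-8.090453721206782)]
tray [[640.5527846854901, 5.192879751213013], [622.1083604344783, -124.05611135133245], [435.4883753578741, -99.69504425591208], [453.4350968564454, 36.72163475990317]] ctr [537.9 -45.5] sides [130.6 188.2 137.6 189.8] [np.float64(-98.12153633511738), np.float64(172.56275674515132), np.float64(82.50531551135359), np.float64(-9.564323684854381)]
```

```bash
cat >> h.py <<'E'
def go(x,y,z,az=None):
    "tool-axis shift (m) and rz to reach world pos with jaw azimuth az (deg), tool upright"
    s=readout.get_state();R=np.array(s["orientation"]);p=np.array(s["position"])
    d=R.T@(np.array([x,y,z])-p)/1000
    cur=np.degrees(np.arctan2(R[1,1],R[0,1]))
    if az is None: az=cur
    Rt=np.array([[np.sin(np.radians(az))*-1,np.cos(np.radians(az)),0],[np.cos(np.radians(az)),np.sin(np.radians(az)),0],[0,0,-1]]).astype(float)
    c,q=np.cos(np.radians(az)),np.sin(np.radians(az))
    yv=np.array([c,q,0]);zv=np.array([0,0,-1.]);Rt=np.stack([np.cross(yv,zv),yv,zv],1)
    rv=cv2.Rodrigues(R.T@Rt)[0].ravel()
    print("t",s["time_s"],"pos",p.round(1),"az",round(cur,2),"shift",d.round(4),"rv",rv.round(4),"F",np.round(s["contact_force"],1),"grip",s["grip_width"],"j",np.round(s["joints"],1))
E
python3 -c "
from h import *
go(310,-512,235,-50);go(510,-250,235,-40)"
```

```text
t 0.25 pos [ 179.1 -676.5  232.6] az -75.17 shift [ 0.1686 -0.1256 -0.0023] rv [-5.000e-04 -1.000e-04 -4.393e-01] F [ 0.5 -0.2 -0. ] grip 1.0007322939920238 j [-77.1  21.7  99.4  -0.   58.9  -1.9]
t 0.25 pos [ 179.1 -676.5  232.6] az -75.17 shift [ 0.429  -0.3276 -0.0022] rv [-5.000e-04 -2.000e-04 -6.138e-01] F [ 0.5 -0.2 -0. ] grip 1.0007322939920238 j [-77.1  21.7  99.4  -0.   58.9  -1.9]
```

Request:
{"api": "apply_moves", "payload": {
  "steps": [
    [[0.032,-0.025,0],[0,0,-0.12],0.2],
    [[0.064,-0.049,0],[0,0,-0.24],0.2],
    [[0.096,-0.073,0],[0,0,-0.36],0.2],
    [[0.128,-0.098,0],[0,0,-0.48],0.2],
    [[0.16,-0.122,0],[0,0,-0.6],0.2]
  ]
}}

```text
time_s: 0.67
position: [303.2, -516.1, 232.9]
orientation: [[0.649, 0.761, -0.0], [0.761, -0.649, 0.0], [0.0, -0.0, -1.0]]
contact_force: [0.9, -1.1, 0.3]
grip_width: 0.666
```

```bash
python3 -c "
from h import *
go(510,-250,235,0)"
```

```text
t 0.6667 pos [ 303.2 -516.1  232.9] az -40.48 shift [ 0.3367 -0.0155 -0.0021] rv [-1.000e-04 -1.000e-04 -7.065e-01] F [ 0.9 -1.1  0.3] grip 0.6659621390403482 j [-61.8  12.7 111.4   0.   55.9 -21.3]
```

Request:
{"api": "apply_moves", "payload": {
  "steps": [
    [[0.04,-0.002,0],[0,0,-0.12],0.2],
    [[0.08,-0.004,0],[0,0,-0.24],0.2],
    [[0.12,-0.006,0],[0,0,-0.36],0.2],
    [[0.16,-0.008,0],[0,0,-0.48],0.2],
    [[0.2,-0.01,0],[0,0,-0.6],0.2]
  ]
}}

```text
time_s: 1.08
position: [426.5, -358.2, 233.1]
orientation: [[0.106, 0.994, 0.0], [0.994, -0.106, -0.0], [-0.0, 0.0, -1.0]]
contact_force: [0.9, -0.7, -0.6]
grip_width: 0.604
```

```bash
python3 -c "
from h import *
go(510,-200,235,5.6)"
```

```text
t 1.0833 pos [ 426.5 -358.2  233.1] az -6.09 shift [ 0.1661  0.0662 -0.0019] rv [ 2.00e-04  2.00e-04 -2.04e-01] F [ 0.9 -0.7 -0.6] grip 0.6041963512131612 j [-42.4   8.9 116.    0.   55.1 -36.3]
```

Request:
{"api": "apply_moves", "payload": {
  "steps": [
    [[0.038,0.016,0],[0,0,-0.1],0.2],
    [[0.076,0.03,0],[0,0,-0.204],0.2],
    [[0.114,0.046,0],[0,0,-0.204],0.2],
    [[0.15,0.06,0],[0,0,-0.204],0.2],
    [[0.19,0.07,0],[0,0,-0.204],0.2]
  ]
}}

```text
time_s: 1.5
position: [517.5, -177.3, 233.2]
orientation: [[-0.092, 0.996, 0.001], [0.996, 0.092, -0.0], [-0.0, 0.001, -1.0]]
contact_force: [1.1, -0.8, -0.6]
grip_width: 0.605
```

```bash
python3 -c "
from h import *
go(515,316,200,5.6)"
```

```text
t 1.5 pos [ 517.5 -177.3  233.2] az 5.27 shift [0.4915 0.0428 0.033 ] rv [ 0.0006  0.0004 -0.0058] F [ 1.1 -0.8 -0.6] grip 0.6045114640967195 j [-21.4   7.9 117.1  -0.   54.9 -26.6]
```

Request:
{"api": "apply_moves", "payload": {
  "steps": [
    [[0.041,0.0036,0],[0,0,0],0.2],
    [[0.082,0.0072,0],[0,0,0],0.2],
    [[0.123,0.011,0],[0,0,0],0.2],
    [[0.164,0.0144,0],[0,0,0],0.2],
    [[0.205,0.018,0],[0,0,0],0.2]
  ]
}}

```text
time_s: 1.92
position: [515.1, 28.8, 233.1]
orientation: [[-0.092, 0.996, 0.0], [0.996, 0.092, 0.0], [-0.0, 0.0, -1.0]]
contact_force: [1.4, -0.4, 0.3]
grip_width: 0.599
```

Request:
{"api": "apply_moves", "payload": {
  "steps": [
    [[0.041,0.0036,0],[0,0,0],0.2],
    [[0.082,0.0072,0],[0,0,0],0.2],
    [[0.123,0.011,0],[0,0,0],0.2],
    [[0.164,0.0144,0],[0,0,0],0.2],
    [[0.205,0.018,0],[0,0,0],0.2]
  ]
}}

```text
time_s: 2.33
position: [514.2, 234.8, 233.1]
orientation: [[-0.092, 0.996, 0.0], [0.996, 0.092, 0.0], [0.0, 0.0, -1.0]]
contact_force: [0.6, -0.7, -0.8]
grip_width: 0.598
```

Request:
{"api": "apply_moves", "payload": {
  "steps": [
    [[0.02,0.0017,0.02],[0,0,0],0.2],
    [[0.04,0.0034,0.035],[0,0,0],0.2],
    [[0.06,0.005,0.05],[0,0,0],0.2],
    [[0.08,0.007,0.063],[0,0,0],0.2],
    [[0.08,0.007,0.063],[0,0,0],0.2]
  ]
}}

```text
time_s: 2.75
position: [513.2, 315.0, 167.5]
orientation: [[-0.093, 0.996, -0.002], [0.996, 0.093, -0.001], [-0.001, -0.002, -1.0]]
contact_force: [-0.3, -0.3, -0.8]
grip_width: 0.602
```

```bash
python3 -c "
from h import *
go(515,316,120,5.6)
d=cam('wrist');cv2.imwrite('pics/w1.png',d['image'][:,:,::-1])
print(d['rvec'],d['tvec'])
np.save('w1.npy',{k:v for k,v in d.items() if k!='image'},allow_pickle=True)
"
```

```text
t 2.75 pos [513.2 315.  167.5] az 5.36 shift [0.0008 0.002  0.0474] rv [-0.0025  0.0007 -0.0041] F [-0.3 -0.3 -0.8] grip 0.6024759618389175 j [ 29.3  18.1 112.5   0.   49.5  23.9]
[-2.88242243 -0.13609068 -0.01350815] [-540.85978736  245.04628837  395.20115681]
```

View pics/w1.png

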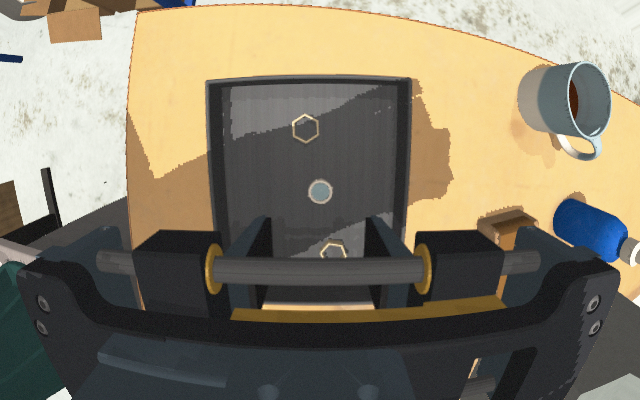

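The wrist view shows the tin from above, with the loose aerator's top at about (320,191) between frames at (305,128) and (334,255).

Run:
```python
from h import *
c=np.load('w1.npy',allow_pickle=True).item()
a=cv2.imread('pics/w1.png')[165:215,295:345];cv2.imwrite('pics/w1c.png',cv2.resize(a,None,fx=10,fy=10,interpolation=cv2.INTER_CUBIC))
print(onz(c,320,191,21), onz(c,305,128,15),onz(c,334,255,15))
print([onz(c,*p,45) for p in((207,81),(411,77))])
```

```text
[515.42683448 317.98067291  21.        ] [495.06376663 377.99104855  15.        ] [537.35379532 247.78017239  15.        ]
[array([402.92341738, 416.64047935,  45.        ]), array([585.98259801, 436.12196324,  45.        ])]
```

View pics/w1c.png

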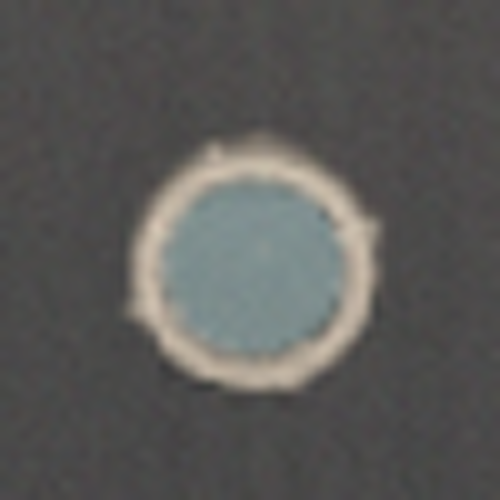

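```bash
python3 -c "
from h import *
go(515.3,316.8,26,5.6)
"
```

```text
t 2.8 pos [513.5 313.9 168.6] az 5.37 shift [0.0028 0.0023 0.1426] rv [-0.0019  0.0008 -0.004 ] F [ 0.5  0.7 -0.4] grip 0.6032582466056217 j [ 29.2  17.9 112.6   0.   49.6  23.8]
```

Request:
{"api": "apply_moves", "payload": {
  "steps": [
    [[0.0028,0.0023,0.025],[0,0,-0.004],0.2],
    [[0.0028,0.0023,0.05],[0,0,-0.004],0.2],
    [[0.0028,0.0023,0.075],[0,0,-0.004],0.2],
    [[0.0028,0.0023,0.1],[0,0,-0.004],0.2],
    [[0.0028,0.0023,0.11],[0,0,-0.004],0.2]
  ]
}}

```text
time_s: 3.22
position: [515.4, 314.7, 57.7]
orientation: [[-0.095, 0.995, -0.002], [0.995, 0.095, -0.001], [-0.001, -0.002, -1.0]]
contact_force: [-1.0, 0.0, -1.4]
grip_width: 0.604
```

Request:
{"api": "apply_moves", "payload": {
  "steps": [
    [[0,0,0],[0,0,0],0.2],
    [[0,0,0],[0,0,0],0.2],
    [[0,0,0],[0,0,0],0.2]
  ]
}}

```text
time_s: 3.47
position: [517.3, 316.3, 61.6]
orientation: [[-0.096, 0.995, 0.002], [0.995, 0.096, 0.001], [0.001, 0.002, -1.0]]
contact_force: [0.5, 0.4, -1.1]
grip_width: 0.598
```

```bash
python3 -c "
from h import *
go(515.3,316.8,26,5.6)
d=cam('wrist');cv2.imwrite('pics/w2.png',d['image'][:,:,::-1])
d=cam('side');cv2.imwrite('pics/s2.png',cv2.resize(d['image'][165:335,180:380,::-1],None,fx=3.5,fy=3.5))
"
```

```text
t 3.4667 pos [517.3 316.3  61.6] az 5.49 shift [ 0.0007 -0.002   0.0356] rv [ 0.0019 -0.0008 -0.002 ] F [ 0.5  0.4 -1.1] grip 0.5978862627414424 j [ 29.2  27.7 113.1  -0.   39.   23.8]
```

View pics/w2.png

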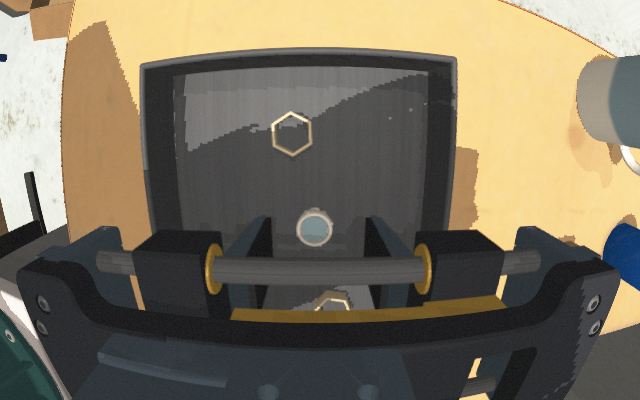

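View pics/s2.png

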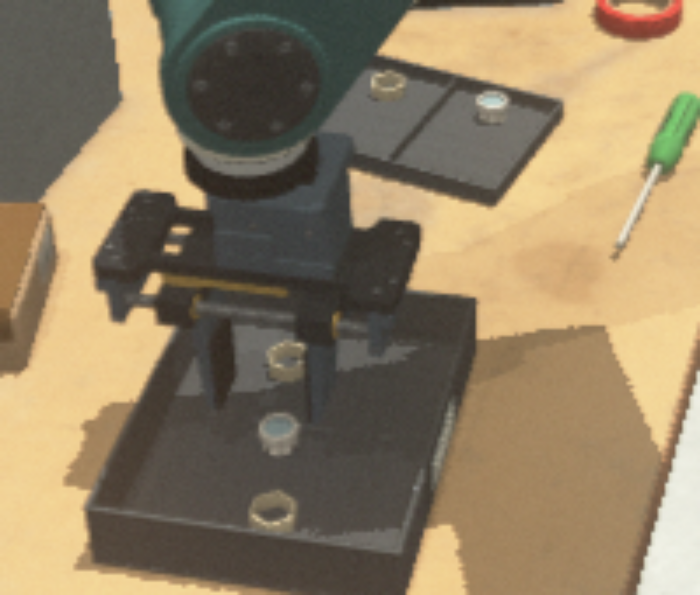

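The wrist view at z≈60 shows the aerator at (314,229), centred between the fingers. The arm is still settling, so I'll hold and read again.

Request:
{"api": "apply_moves", "payload": {
  "steps": [
    [[0,0,0],[0,0,0],0.2],
    [[0,0,0],[0,0,0],0.2],
    [[0,0,0],[0,0,0],0.2],
    [[0,0,0],[0,0,0],0.2],
    [[0,0,0],[0,0,0],0.2]
  ]
}}

```text
time_s: 3.98
position: [516.3, 316.0, 60.0]
orientation: [[-0.096, 0.995, 0.0], [0.995, 0.096, 0.0], [0.0, 0.0, -1.0]]
contact_force: [-0.4, -0.2, 0.2]
grip_width: 0.599
```

```bash
python3 -c "
from h import *
go(515.3,316.8,26,5.6)
d=cam('wrist');print(onz(d,314.3,229,21));go(515.3,316.8,26,5.6)
"
```

```text
t 3.9833 pos [516.3 316.   60. ] az 5.5 shift [ 0.0009 -0.0009  0.034 ] rv [ 0.     -0.     -0.0017] F [-0.4 -0.2  0.2] grip 0.5994179468358682 j [ 29.3  27.8 113.2  -0.   39.   23.8]
[514.6065996  318.02955309  21.        ]
t 4.0333 pos [516.3 316.   60. ] az 5.5 shift [ 0.0009 -0.0009  0.034 ] rv [-0.      0.     -0.0017] F [0.4 1.4 0.1] grip 0.6050618209261924 j [ 29.3  27.8 113.2  -0.   39.   23.8]
```

Request:
{"api": "apply_moves", "payload": {
  "steps": [
    [[0.0015,-0.0012,0.008],[0,0,0],0.2],
    [[0.0015,-0.0012,0.016],[0,0,0],0.2],
    [[0.0015,-0.0012,0.024],[0,0,0],0.2],
    [[0.0015,-0.0012,0.03],[0,0,0],0.2],
    [[0.0015,-0.0012,0.034],[0,0,0],0.2]
  ]
}}

```text
time_s: 4.45
position: [514.5, 317.1, 24.5]
orientation: [[-0.096, 0.995, -0.001], [0.995, 0.096, -0.001], [-0.001, -0.001, -1.0]]
contact_force: [-0.0, -1.1, 0.5]
grip_width: 0.6
```

Request:
{"api": "apply_moves", "payload": {
  "steps": [
    [[0,0,0],[0,0,0],0.2],
    [[0,0,0],[0,0,0],0.2],
    [[0,0,0],[0,0,0],-0.2],
    [[0,0,0],[0,0,0],-0.4],
    [[0,0,0],[0,0,0],-0.6]
  ],
  "squeeze": 12
}}

```text
time_s: 4.87
position: [515.2, 317.5, 26.3]
orientation: [[-0.096, 0.995, 0.001], [0.995, 0.096, 0.0], [0.0, 0.001, -1.0]]
contact_force: [-0.3, -0.4, -0.1]
grip_width: 0.41
```

Request:
{"api": "apply_moves", "payload": {
  "steps": [
    [[0,0,0],[0,0,0],-1],
    [[0,0,0],[0,0,0],-1],
    [[0,0,0],[0,0,0],-1],
    [[0,0,0],[0,0,0],-1],
    [[0,0,0],[0,0,0],-1]
  ],
  "squeeze": 12
}}

```text
time_s: 5.28
position: [515.1, 317.4, 26.1]
orientation: [[-0.096, 0.995, 0.0], [0.995, 0.096, 0.0], [0.0, 0.0, -1.0]]
contact_force: [-1.0, -0.3, 2.8]
grip_width: 0.25
```

```bash
python3 -c "
from h import *
go(515.3,316.8,100,5.6)
d=cam('wrist');cv2.imwrite('pics/w3.png',d['image'][:,:,::-1])
"
```

```text
t 5.2833 pos [515.1 317.4  26.1] az 5.5 shift [-0.0006  0.0002 -0.0739] rv [ 0.0002 -0.0001 -0.0017] F [-1.  -0.3  2.8] grip 0.2500577456869687 j [ 29.4  31.1 113.1  -0.   35.8  23.9]
```

View pics/w3.png

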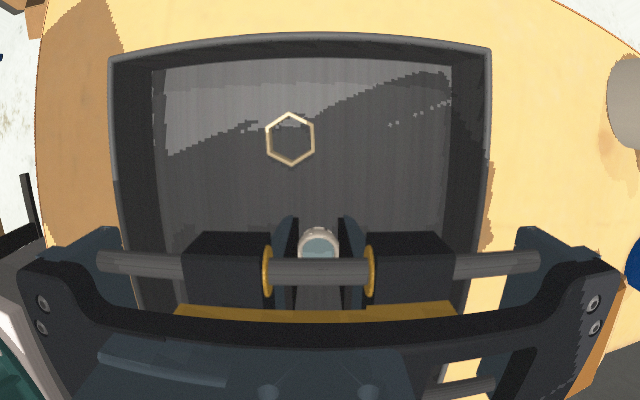

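The jaws read 0.25 (22.8 mm), a bit under the 26 mm rim. I'll hold and check whether they have stopped.

Request:
{"api": "apply_moves", "payload": {
  "steps": [
    [[0,0,0],[0,0,0],-1],
    [[0,0,0],[0,0,0],-1],
    [[0,0,0],[0,0,0],-1]
  ],
  "squeeze": 15
}}

```text
time_s: 5.58
position: [515.1, 317.4, 26.1]
orientation: [[-0.096, 0.995, 0.0], [0.995, 0.096, 0.0], [0.0, 0.0, -1.0]]
contact_force: [-0.5, -1.3, 5.4]
grip_width: 0.249
```

```bash
python3 -c "
from h import *
go(515.3,316.8,100,5.6)
d=cam('wrist');cv2.imwrite('pics/w4.png',cv2.resize(d['image'][200:300,240:400,::-1],None,fx=5,fy=5,interpolation=cv2.INTER_CUBIC))
"
```

```text
t 5.5833 pos [515.1 317.4  26.1] az 5.5 shift [-0.0007  0.0001 -0.0739] rv [ 0.0002 -0.0001 -0.0017] F [-0.5 -1.3  5.4] grip 0.24942960070271017 j [ 29.4  31.1 113.1  -0.   35.8  23.9]
```

View pics/w4.png

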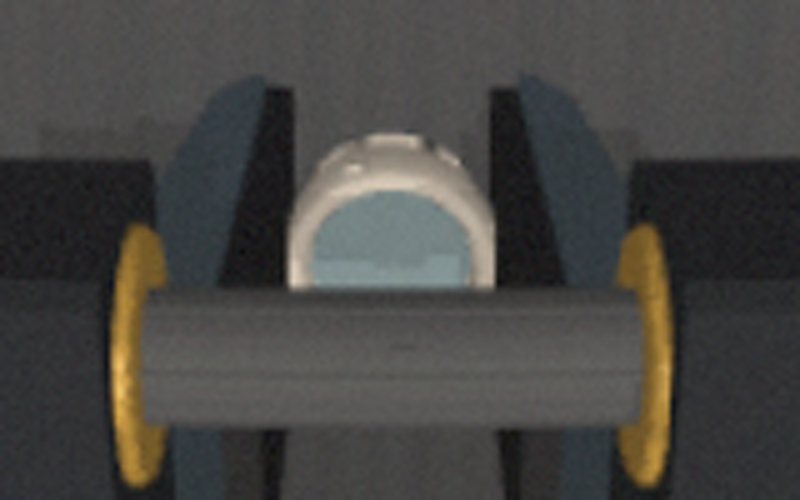

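The part is held between the pads and the opening is stable. I'll lift slowly a little and check.

Request:
{"api": "apply_moves", "payload": {
  "steps": [
    [[0,0,-0.002],[0,0,0],-1],
    [[0,0,-0.005],[0,0,0],-1],
    [[0,0,-0.009],[0,0,0],-1],
    [[0,0,-0.014],[0,0,0],-1],
    [[0,0,-0.018],[0,0,0],-1]
  ]
}}

```text
time_s: 6.05
position: [515.0, 317.4, 44.5]
orientation: [[-0.096, 0.995, 0.0], [0.995, 0.096, 0.0], [0.0, 0.0, -1.0]]
contact_force: [-0.1, 0.1, 0.0]
grip_width: 0.248
```

```bash
python3 -c "
from h import *
go(515.3,316.8,100,5.6)
d=cam('wrist');cv2.imwrite('pics/w5.png',cv2.resize(d['image'][200:300,240:400,::-1],None,fx=5,fy=5,interpolation=cv2.INTER_CUBIC))
d=cam('side');cv2.imwrite('pics/s5.png',cv2.resize(d['image'][240:320,200:320,::-1],None,fx=6,fy=6,interpolation=cv2.INTER_CUBIC))
"
```

```text
t 6.05 pos [515.  317.4  44.5] az 5.5 shift [-0.0006  0.0002 -0.0555] rv [ 0.0002 -0.0001 -0.0017] F [-0.1  0.1  0. ] grip 0.24839561552349665 j [ 29.4  29.3 113.2   0.   37.5  23.9]
```

View pics/w5.png

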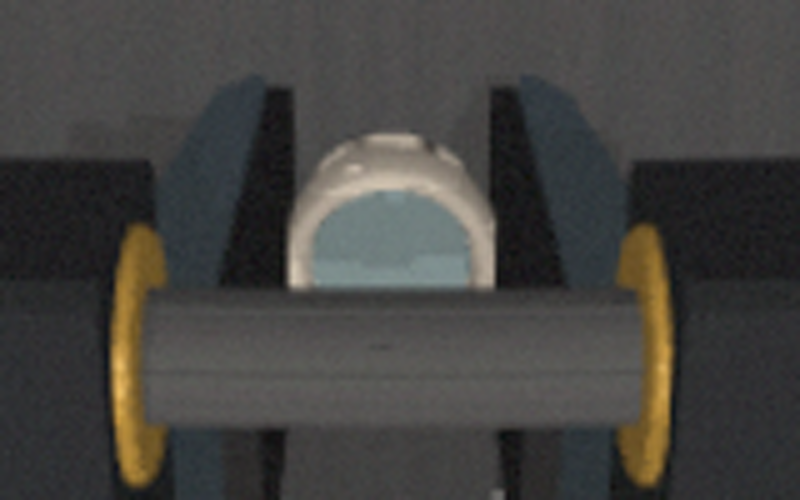

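View pics/s5.png

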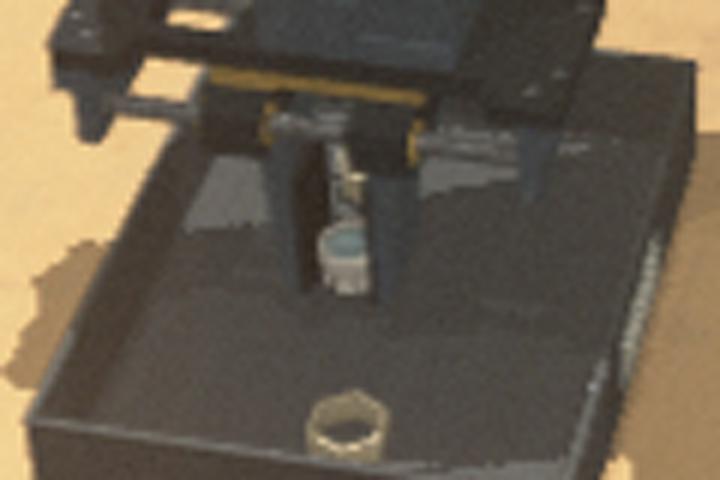

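The part lifted with the grip unchanged. The side crop shows it hanging upright between the fingers, near (345,255). Raising and moving over the tray.

Request:
{"api": "apply_moves", "payload": {
  "steps": [
    [[0,0,-0.015],[0,0,0],-1],
    [[0,0,-0.04],[0,0,0],-1],
    [[0,0,-0.065],[0,0,0],-1],
    [[0,0,-0.085],[0,0,0],-1],
    [[0,0,-0.09],[0,0,0],-1]
  ]
}}

```text
time_s: 6.57
position: [516.3, 318.1, 137.1]
orientation: [[-0.096, 0.995, 0.003], [0.995, 0.096, 0.002], [0.002, 0.004, -1.0]]
contact_force: [1.4, 0.4, -0.2]
grip_width: 0.248
```

```bash
python3 -c "
from h import *
go(496.7,-15.1,130,-8.1)
"
```

```text
t 6.5667 pos [516.3 318.1 137.1] az 5.5 shift [-0.3298 -0.0514  0.0064] rv [ 0.0034 -0.0021  0.2374] F [ 1.4  0.4 -0.2] grip 0.2479300537970767 j [ 29.4  20.8 112.7   0.   46.2  23.9]
```

Request:
{"api": "apply_moves", "payload": {
  "steps": [
    [[-0.015,-0.002,0],[0,0,0.03],-1],
    [[-0.045,-0.007,0],[0,0,0.06],-1],
    [[-0.08,-0.012,0],[0,0,0.1],-1],
    [[-0.115,-0.018,0],[0,0,0.14],-1],
    [[-0.15,-0.023,0],[0,0,0.18],-1]
  ]
}}

```text
time_s: 6.98
position: [504.9, 163.6, 132.5]
orientation: [[0.087, 0.996, -0.002], [0.996, -0.087, -0.001], [-0.001, -0.002, -1.0]]
contact_force: [0.8, -0.1, -1.2]
grip_width: 0.251
```

```bash
python3 -c "
from h import *
go(496.7,-15.1,130,-8.1)
"
```

```text
t 6.9833 pos [504.9 163.6 132.5] az -4.97 shift [-0.1788  0.0073  0.0027] rv [-0.0018  0.0008  0.0547] F [ 0.8 -0.1 -1.2] grip 0.25102524338985 j [ 15.4  15.3 121.2  -0.   43.5  20.4]
```

Request:
{"api": "apply_moves", "payload": {
  "steps": [
    [[-0.035,0.0015,0],[0,0,0.02],-1],
    [[-0.07,0.003,0],[0,0,0.04],-1],
    [[-0.105,0.0045,0],[0,0,0.0547],-1],
    [[-0.135,0.006,0],[0,0,0.0547],-1],
    [[-0.16,0.007,0],[0,0,0.0547],-1]
  ]
}}

```text
time_s: 7.4
position: [498.5, 3.4, 132.7]
orientation: [[0.14, 0.99, -0.002], [0.99, -0.14, -0.0], [-0.0, -0.002, -1.0]]
contact_force: [0.2, 0.3, -0.5]
grip_width: 0.245
```

Request:
{"api": "apply_moves", "payload": {
  "steps": [
    [[-0.012,0.0005,0],[0,0,0],-1],
    [[-0.0185,0.0005,0],[0,0,0],-1],
    [[-0.0185,0.0005,0],[0,0,0],-1],
    [[-0.0185,0.0005,0],[0,0,0],-1],
    [[-0.0185,0.0005,0],[0,0,0],-1]
  ]
}}

```text
time_s: 7.82
position: [497.9, -11.7, 133.7]
orientation: [[0.138, 0.99, -0.0], [0.99, -0.138, 0.0], [0.0, -0.0, -1.0]]
contact_force: [0.8, -0.5, 0.7]
grip_width: 0.247
```

```bash
python3 -c "
from h import *
go(496.7,-15.1,50,-8.1)
d=cam('wrist');cv2.imwrite('pics/w6.png',d['image'][:,:,::-1])
np.save('w6.npy',{k:v for k,v in d.items() if k!='image'},allow_pickle=True)
"
```

```text
t 7.8167 pos [497.9 -11.7 133.7] az -7.91 shift [-0.0036 -0.0007  0.0837] rv [-0.0003 -0.0001  0.0034] F [ 0.8 -0.5  0.7] grip 0.24698242057086106 j [ -4.   12.5 124.9   0.   42.6   3.9]
```

View pics/w6.png

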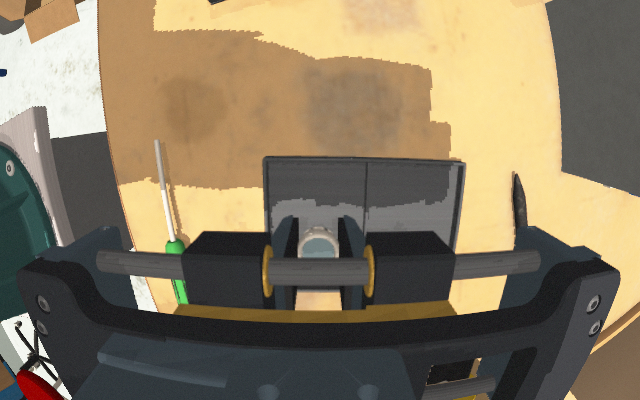

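```bash
python3 -c "
from h import *
c=np.load('w6.npy',allow_pickle=True).item()
P=[onz(c,*p,15) for p in((264,158),(366,160),(465,162.5))]
print(np.round(P,1))
v=(P[2]-P[0])/np.linalg.norm(P[2]-P[0]);print(np.linalg.norm(P[2]-P[0]),np.degrees(np.arctan2(v[1],v[0])))
ct=(P[0]+P[2])/2-67*np.array([-v[1],v[0],0]);print(ct)
n=np.array([-v[1],v[0],0]);q=np.array([496.7,-15.1,15])-ct;print('target tray xy',q@v,q@n)
"
```

```text
[[456.7  33.9  15. ]
 [545.8  19.7  15. ]
 [641.9   6.6  15. ]]
187.1783817568302 -8.386334911067019
[539.51178527 -46.06088043  15.        ]
target tray xy -46.8695591593134 24.385846288476863
```

The tray's far edge seen from the wrist agrees with the earlier fit: the target is at tray (-47, +24). Descending.

Request:
{"api": "apply_moves", "payload": {
  "steps": [
    [[-0.003,0,0.018],[0,0,0],-1],
    [[-0.0036,0,0.04],[0,0,0],-1],
    [[-0.0036,0,0.06],[0,0,0],-1],
    [[-0.0036,0,0.075],[0,0,0],-1],
    [[-0.0036,0,0.084],[0,0,0],-1]
  ]
}}

```text
time_s: 8.28
position: [496.8, -15.3, 48.4]
orientation: [[0.137, 0.991, -0.002], [0.991, -0.137, 0.0], [-0.0, -0.002, -1.0]]
contact_force: [0.1, -0.4, 0.4]
grip_width: 0.251
```

Request:
{"api": "apply_moves", "payload": {
  "steps": [
    [[0,0,0.004],[0,0,0],-1],
    [[0,0,0.006],[0,0,0],-1],
    [[0,0,0.006],[0,0,0],-1],
    [[0,0,0.006],[0,0,0],-1],
    [[0,0,0.006],[0,0,0],-1]
  ]
}}

```text
time_s: 8.7
position: [498.0, -16.1, 44.7]
orientation: [[0.138, 0.99, 0.001], [0.99, -0.138, -0.0], [0.0, 0.001, -1.0]]
contact_force: [-0.0, -0.9, -0.1]
grip_width: 0.242
```

```bash
python3 -c "
from h import *
go(496.7,-15.1,26.5,-8.1)
d=cam('wrist');cv2.imwrite('pics/w7.png',d['image'][:,:,::-1])
d=cam('side');cv2.imwrite('pics/s7.png',cv2.resize(d['image'][165:245,240:370,::-1],None,fx=5,fy=5,interpolation=cv2.INTER_CUBIC))
go(496.7,-15.1,26.5,-8.1)
"
```

```text
t 8.7 pos [498.  -16.1  44.7] az -7.94 shift [ 0.0008 -0.0014  0.0182] rv [ 0.0012 -0.0001  0.0028] F [-0.  -0.9 -0.1] grip 0.2419321767682913 j [ -4.5  22.4 125.3   0.   32.2   3.4]
t 8.8 pos [497.8 -16.2  44.5] az -7.95 shift [ 0.0009 -0.0013  0.018 ] rv [ 0.001  -0.0001  0.0026] F [-0.6  0.6 -0.8] grip 0.2470654963911626 j [ -4.5  22.4 125.3   0.   32.2   3.4]
```

View pics/s7.png

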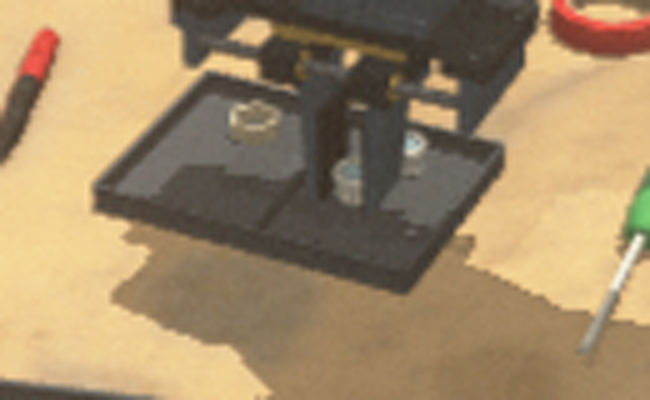

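View pics/w7.png

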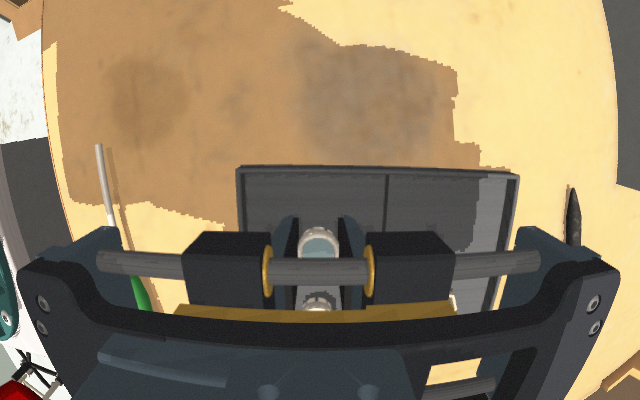

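The side crop shows the held part at (348,180), inside the near compartment and clear of the tray aerator at (412,145). I'll lower the last 18 mm gently.

Request:
{"api": "apply_moves", "payload": {
  "steps": [
    [[0,0,0.004],[0,0,0],-1],
    [[0,0,0.008],[0,0,0],-1],
    [[0,0,0.012],[0,0,0],-1],
    [[0,0,0.0145],[0,0,0],-1],
    [[0,0,0.016],[0,0,0],-1]
  ]
}}

```text
time_s: 9.22
position: [497.2, -16.1, 27.3]
orientation: [[0.138, 0.99, -0.001], [0.99, -0.138, 0.0], [-0.0, -0.001, -1.0]]
contact_force: [0.2, -0.6, -0.9]
grip_width: 0.245
```

Request:
{"api": "apply_moves", "payload": {
  "steps": [
    [[0,0,0],[0,0,0],-1],
    [[0,0,0],[0,0,0],-1],
    [[0,0,0],[0,0,0],-1],
    [[0,0,0],[0,0,0],-1]
  ]
}}

```text
time_s: 9.55
position: [497.6, -16.1, 28.1]
orientation: [[0.138, 0.99, 0.0], [0.99, -0.138, -0.0], [0.0, 0.0, -1.0]]
contact_force: [-1.9, -0.2, -0.2]
grip_width: 0.245
```

Request:
{"api": "apply_moves", "payload": {
  "steps": [
    [[0,0,0.001],[0,0,0],-1],
    [[0,0,0.0015],[0,0,0],-1],
    [[0,0,0.0015],[0,0,0],-1]
  ]
}}

```text
time_s: 9.8
position: [497.4, -16.1, 26.4]
orientation: [[0.138, 0.99, -0.0], [0.99, -0.138, 0.0], [-0.0, -0.0, -1.0]]
contact_force: [-0.2, -0.2, 0.0]
grip_width: 0.245
```

Not in contact yet. Feeling further down.

Request:
{"api": "apply_moves", "payload": {
  "steps": [
    [[0,0,0.0003],[0,0,0],-1],
    [[0,0,0.0006],[0,0,0],-1],
    [[0,0,0.0006],[0,0,0],-1],
    [[0,0,0.0006],[0,0,0],-1]
  ]
}}

```text
time_s: 10.13
position: [497.5, -16.1, 26.0]
orientation: [[0.138, 0.99, -0.0], [0.99, -0.138, 0.0], [0.0, -0.0, -1.0]]
contact_force: [-1.9, -0.3, 6.0]
grip_width: 0.252
```

```bash
python3 -c "
from h import *
go(496.7,-15.1,25,-8.1)
d=cam('wrist');cv2.imwrite('pics/w8.png',cv2.resize(d['image'][200:320,240:400,::-1],None,fx=5,fy=5,interpolation=cv2.INTER_CUBIC))
"
```

```text
t 10.1333 pos [497.5 -16.1  26. ] az -7.95 shift [ 0.0009 -0.0009  0.001 ] rv [-0.0001 -0.      0.0027] F [-1.9 -0.3  6. ] grip 0.25175076379505706 j [ -4.5  24.6 125.2   0.   30.2   3.4]
```

View pics/w8.png

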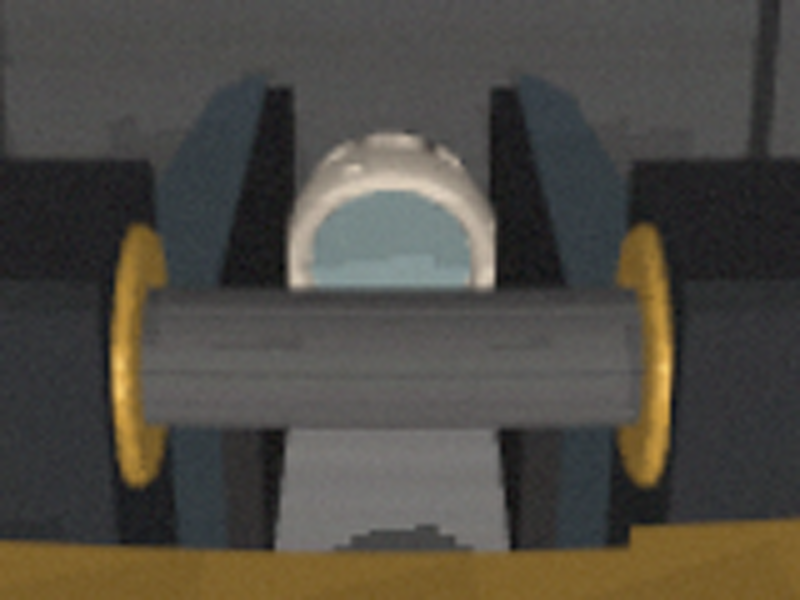

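Contact at z = 26.0 with 6 N upward, so the part is on the tray floor. Opening gradually.

Request:
{"api": "apply_moves", "payload": {
  "steps": [
    [[0,0,0],[0,0,0],-0.45],
    [[0,0,0],[0,0,0],-0.4],
    [[0,0,0],[0,0,0],-0.3],
    [[0,0,0],[0,0,0],-0.2],
    [[0,0,0],[0,0,0],-0.1]
  ]
}}

```text
time_s: 10.6
position: [497.5, -16.1, 25.8]
orientation: [[0.138, 0.99, -0.0], [0.99, -0.138, 0.0], [0.0, -0.0, -1.0]]
contact_force: [-0.2, 0.2, 0.1]
grip_width: 0.433
```

Request:
{"api": "apply_moves", "payload": {
  "steps": [
    [[0,0,0],[0,0,0],-0.08],
    [[0,0,0],[0,0,0],-0.08],
    [[0,0,0],[0,0,0],-0.08],
    [[0,0,0],[0,0,0],-0.08]
  ]
}}

```text
time_s: 10.93
position: [497.5, -16.1, 25.8]
orientation: [[0.138, 0.99, 0.0], [0.99, -0.138, 0.0], [0.0, 0.0, -1.0]]
contact_force: [-0.6, -0.3, -0.1]
grip_width: 0.46
```

```bash
python3 -c "
from h import *
go(496.7,-15.1,25,-8.1)
d=cam('wrist');cv2.imwrite('pics/w9.png',cv2.resize(d['image'][200:320,240:400,::-1],None,fx=5,fy=5,interpolation=cv2.INTER_CUBIC))
"
```

```text
t 10.9333 pos [497.5 -16.1  25.8] az -7.95 shift [ 0.0009 -0.0009  0.0008] rv [ 0.     -0.      0.0026] F [-0.6 -0.3 -0.1] grip 0.4595612214768484 j [ -4.5  24.7 125.2   0.   30.1   3.4]
```

View pics/w9.png

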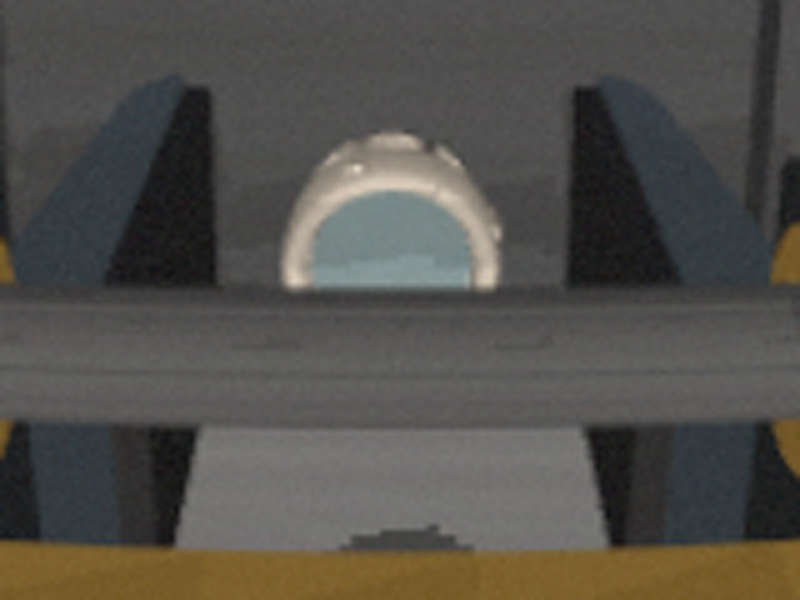

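Released: the part stands still, with both fingers well clear. Raising straight up.

Request:
{"api": "apply_moves", "payload": {
  "steps": [
    [[0,0,-0.005],[0,0,0],-0.08],
    [[0,0,-0.015],[0,0,0],-0.08],
    [[0,0,-0.035],[0,0,0],-0.08],
    [[0,0,-0.06],[0,0,0],-0.08],
    [[0,0,-0.09],[0,0,0],-0.08]
  ]
}}

```text
time_s: 11.4
position: [496.7, -16.1, 116.8]
orientation: [[0.138, 0.99, -0.002], [0.99, -0.138, 0.0], [-0.0, -0.002, -1.0]]
contact_force: [0.1, -0.3, 0.3]
grip_width: 0.461
```

Request:
{"api": "apply_moves", "payload": {
  "steps": [
    [[0,0,-0.035],[0,0,0],-0.08],
    [[-0.02,0,-0.07],[0,0,0],-0.08],
    [[-0.05,0,-0.1],[0,0,0],-0.08],
    [[-0.08,0,-0.12],[0,0,0],-0.08],
    [[-0.11,0,-0.12],[0,0,0],-0.08]
  ]
}}

```text
time_s: 11.82
position: [483.8, -126.7, 241.5]
orientation: [[0.137, 0.99, 0.007], [0.991, -0.137, -0.002], [-0.001, 0.007, -1.0]]
contact_force: [1.4, 0.0, 0.9]
grip_width: 0.461
```

Request:
{"api": "apply_moves", "payload": {
  "steps": [
    [[-0.01,0,0],[0,0,0],-0.08],
    [[-0.01,0,0],[0,0,0],-0.08],
    [[-0.01,0,0],[0,0,0],-0.08],
    [[-0.01,0,0],[0,0,0],-0.08],
    [[-0.01,0,0],[0,0,0],-0.08]
  ]
}}

```text
time_s: 12.23
position: [480.8, -133.9, 235.5]
orientation: [[0.137, 0.991, -0.001], [0.991, -0.137, 0.0], [0.0, -0.001, -1.0]]
contact_force: [-0.3, -0.6, -0.2]
grip_width: 0.46
```

```bash
python3 -c "
from h import *
go(496.7,-15.1,25,-8.1)
d=cam('wrist');cv2.imwrite('pics/w10.png',d['image'][:,:,::-1]);np.save('w10.npy',{k:v for k,v in d.items() if k!='image'},allow_pickle=True)
d=cam('side');cv2.imwrite('pics/s10.png',cv2.resize(d['image'][165:245,240:370,::-1],None,fx=5,fy=5,interpolation=cv2.INTER_CUBIC))
"
```

```text
t 12.2333 pos [ 480.8 -133.9  235.5] az -7.89 shift [ 0.1199 -0.0003  0.2106] rv [-0.0008 -0.0003  0.0037] F [-0.3 -0.6 -0.2] grip 0.45966968417468584 j [-18.2   3.1 122.2   0.   54.7 -10.4]
```

View pics/s10.png

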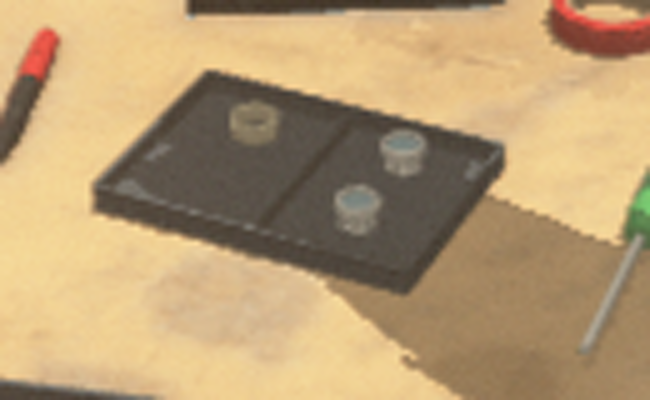

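View pics/w10.png

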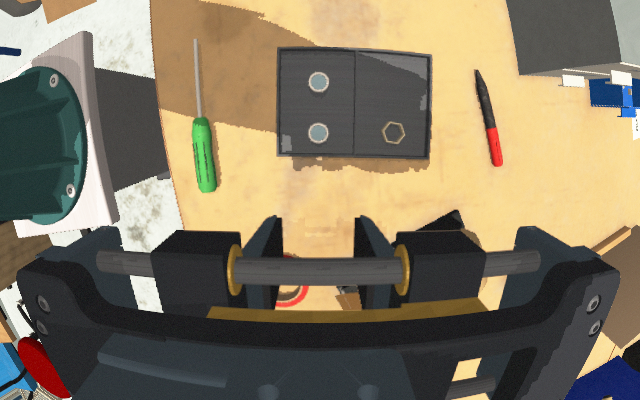

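Both views show two upright aerators in the same compartment and the frame untouched. In the wrist view they are at (318,82) and (318,133), with the frame at (393,132). I'll check the positions and then hand in.

```bash
python3 -c "
from h import *
c=np.load('w10.npy',allow_pickle=True).item()
print(onz(c,318.5,82,21),onz(c,318.5,133,21),onz(c,393,132,15))
s=cam('side');f=lambda u,v:onz(s,*crop(5,240,165,u,v),21)
print(f(358,199),f(404,143))
print(order.close_job())
"
```

```text
[498.02863482 -17.42590082  21.        ] [489.75279763 -77.35512665  21.        ] [579.77143721 -87.1820774   15.        ]
[495.96945966 -15.19173585  21.        ] [487.25641564 -75.02322362  21.        ]
the job is handed in; nothing more can be done
None
```

I took the aerator out of the tin and set it upright in the tray, in the same compartment as the other aerator, then handed the job in at about 12.3 s. It was lowered until it touched the floor (about 6 N) and then released. After that the gripper was raised clear.

**Final position:** the wrist and side cameras put the placed aerator at about (497, -16) mm. That matches the gripper's release point of (497.5, -16.1) and is about 25 mm into the free half of the compartment.

**Tray aerator:** it measured about (488.5, -76) mm at the end, against about (488, -76.5) mm before. It did not move beyond measurement error and stands about 60 mm from the placed one, centre to centre. The hex frame in the other compartment also looks unmoved.

**Disagreements:**
- **Grip opening:** while holding the part, the jaws read about 22.7 mm, less than the 26 mm rim. I did not find out why, but the grip was steady throughout.
- **Cameras:** they disagreed by 2–3 mm on most points when measuring, and by up to about 7 mm on the box corners. This was small enough not to affect the job.

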